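# Set up the overhang experiment and hold the loaded plank

### The arm

A 7-joint arm with a two-finger parallel gripper is mounted at the origin on the work surface. World frame = base frame: x ahead of the robot, y to its left, z up, the work surface at z = 0. Lengths are in m, angles in rad, forces in N, time in s.
With the tool pointing down it reaches from about 0.35 to 0.9 m from the base axis. Payload 19.9 kg.
Tool frame: the origin (TCP) lies at the very end of the fingers, on their centre line; the grasp point (between the pads) lies 19 mm behind it; z points along the fingers, y is the direction in which the jaws open and shut (so a half turn about z gives the same grasp; the last joint's range is limited). The gripper opens to 85 mm and grips with 20 to 120 N. Pads are 22 mm wide; open, the fingers measure 114 mm over their backs; the gripper's body (76 mm by 85 mm) begins 54 mm behind the grasp point. The pads swing forward as they close: fully open they stand 13 mm farther back than shut.
Start: joints at [1.169, 0.417, -0.01, 1.614, 0.005, 1.111, -0.053], TCP at [0.22, -0.585, 0.231] pointing down, gripper open.
Joint ranges: [-2.81, 2.81], [-0.39, 2.02], [-1.27, 1.25], [0.06, 2.57], [-1.19, 4.33], [0.19, 2], [-2.82, 2.82]. Speed limits (rad/s): [1.89, 1.89, 2.39, 2.39, 3.01, 3.01, 3.01].

### API

Orientations are given as a unit quaternion [x, y, z, w].
In Python, from plant import manip gives the robot as it stands. Calls block until the motion is done:
- manip.goto(position, orientation): joint-space move of the TCP to a pose.
- manip.move_straight(position, orientation=None, velocity=0.15): straight line of the TCP; orientation=None keeps the orientation; velocity is the mean speed in m/s.
- manip.move_j(angles): joint-space move.
- manip.set_gripper(opening): finger opening in m; the grip force is fixed at half the most; returns when the fingers have stopped.
- manip.wait(seconds).
- manip.inverse_kinematics(position, orientation): joint angles nearest the present ones, or None.
- manip.camera(name): name is "scene" or "side" or "wrist"; returns a dict with "frame" (420x560x3 uint8, red, green, blue), "K" (3x3 intrinsics, pixels), "world_to_cam" (4x4, takes a point from world to camera coordinates). Camera axes: x right, y up, looking along -z (the intrinsics and any distortion apply to the point x, -y, -z); pixel columns grow to the right and rows downward; lengths in m; the calibration is good to about 2 mm. A picture is of the moment at which its call begins. There is no depth.
A pose or a line that the arm cannot do raises manip.IKError and nothing moves.
- manip.close_job(): hands the job in, once; it reports no verdict.
Readings, each from a call of its own:
- manip.read_clock(): time.
- manip.read_joint_pos(): joint angles.
- manip.read_dq(): joint speeds.
- manip.read_effort(): joint torques, N m.
- manip.read_position(): TCP position.
- manip.read_ee_rot(): TCP orientation.
- manip.read_contact_force(): force on the tool from outside, world axes, zero at the start.
- manip.read_torque(): the same for the moment, N m.
- manip.read_grip_width(): finger opening in m.
Only numpy, scipy, OpenCV 4.12 (cv2) and the standard library are available. Lean on these libraries where they do the work, as an engineer would, in place of code of your own. Each camera call takes 0.05 s, during which the arm holds its last target.

### The job

Set up the overhang experiment: put the steel ring weight that fits over the plank's pin down onto the pin, leaving the one that does not fit lying on the cork mat. Then slide the plank straight out along its riser, keeping it on the riser, until its outer end is level with the tip of the pointer. The loaded plank would tip over there, so finish while still holding it, level and pressed down onto the riser; do not let go, and leave the other things on the bench alone.

Things in the scene. Friction and masses are not known exactly. Their poses are not given: they have to be found in the camera images.
- riser: Fixed grey block that the plank lies on, 110 (x) x 200 (y) x 70 mm high; origin at the centre of its underside. Its +y axis is the outward slide direction; its outer edge is at y = +100 mm.
- plank: Loose wooden plank 100 (x) x 340 (y) x 15 mm thick, about 0.4 kg, flat on the riser, along its y; origin at the centre of its underside. Handle near its inner (-y) end, upright steel pin near its outer (+y) end. It starts 20 to 50 mm past the riser's outer edge; at the pointer it overhangs 155 to 195 mm and, with its ring, tips unless held (2 to 5 N down at the handle).
- plank_end (a point): Middle of the plank's outer edge, on its top face (plank x 0, y +170 mm, z 15 mm); axes as the plank's.
- handle (a point): Centre of the plank's handle, a wooden block 28 (x) x 45 (y) x 32 mm high that stands on the plank's top face; this point is 16 mm above the plank's top face; axes as the plank's.
- pin (a point): Foot of the plank's steel pin, on the plank's top face, axes as the plank's. The pin is 18 mm in diameter, stands 30 mm up (z) from here, and its top 5 mm taper.
- mark (a point): Tip of the fixed pointer: a thin level steel finger on a post (119 mm tall, 50 mm square foot) on the bench at the far side of the plank's path. The tip is about 13 mm clear of the plank's long edge, at the height of its top face. Axes as the riser's: the outer end is level with the tip when plank_end has y = 0 in this frame.
- ring_wide: Loose steel ring weight, outer diameter 60 mm, 24 mm high, bore 24 mm, about 0.25 kg: fits over the pin. Lies flat on the cork mat at either place. Origin at the centre of its underside.
- ring_narrow: Loose steel ring weight of the same outside size, 60 mm diameter, 24 mm high, but bore only 9 mm: does not fit over the pin. Lies flat on the cork mat at the other place, 120 mm from the first. Origin at the centre of its underside.
- mat: Fixed cork mat 90 (x) x 240 (y) x 4 mm thick on the bench, near the robot, on which both rings lie; origin at the centre of its underside.
- slide_box: Bystander: loose grey microscope-slide box 85 x 150 x 30 mm; origin at the centre of its underside. Leave alone.
- dish: Bystander: loose shallow white dish, 90 mm across, 16 mm high; origin at the centre of its underside. Leave alone.
- tweezers: Bystander: loose steel tweezers 145 mm long, flat on the bench; origin on the underside. Leave alone.
Not all that is in view belongs to the job. Leave any purple or yellow look-alike of the ring_narrow alone. Leave any turquoise look-alike of the ring_wide alone.

How it is judged:
On the way, in this order (a step that is already met when the one before it is completed fails the run):
1. the fitting ring weight lies seated on the plank's pin, let go (horizontal distance between ring_wide and pin below 0.006 m and z of ring_wide in the frame of pin between -0.003 and 0.004 m and contact force between the fingers and ring_wide below 0.1 N), for 0.2 s.
2. the plank's outer end is level with the pointer, the plank level, resting on the riser and held by the fingers (y of plank_end in the frame of mark between -0.006 and 0.006 m and angle between plank's own z axis and vertical below 0.04 rad and contact force between plank and riser above 0.5 N and contact force between the fingers and plank above 1 N), for 0.2 s.
At the end, for the whole second after the job is handed in: Plank end within 6 mm of the pointer along the slide; plank level to 0.04 rad, straight to 0.1 rad, centred to 30 mm, at rest on the riser (over 0.5 N), held by the fingers (over 1 N), off bench and pointer; wide ring seated on the pin (6 mm); narrow ring flat on the mat (all of step 2 and horizontal distance between ring_wide and pin below 0.006 m and z of ring_wide in the frame of pin between -0.003 and 0.004 m and x of plank_end in the frame of riser between -0.03 and 0.03 m and angle between the y axis of plank and the y axis of riser, either way round below 0.1 rad and contact force between plank and table below 0.1 N and contact force between plank and pointer below 0.1 N and linear speed of plank below 0.01 m/s and height (world z) of ring_narrow below 0.01 m and angle between ring_narrow's own z axis and vertical below 0.1 rad and x of ring_narrow in the frame of mat between -0.045 and 0.045 m and y of ring_narrow in the frame of mat between -0.12 and 0.12 m); the arm keeps its last pose, push and grip.
It fails at once if the plank tips by more than 0.25 rad (angle between plank's own z axis and vertical above 0.25 rad).
It fails at once if the plank is lifted more than 25 mm off the riser (z of plank in the frame of riser above 0.095 m).
It fails at once if a bystander is pushed more than 30 mm (distance of any of slide_box, dish, tweezers from where it was at the start of the episode above 0.03 m).
It also fails if it takes over 51 s, if anything falls off the work surface, if the arm or the gripper's body presses on something with over 40 N, if the wrist force passes 120 N, or if a joint passes its speed limit or range.

## Working session

There is one attempt and no reset: what is moved stays moved. The work goes in short steps, each a Python script; the robot and the scene stay as the last script left them, time stands still between calls to the robot, and variables do not carry over. Pictures are saved under pics/ and viewed, and the job is handed in when it is done.

```bash
ls; mkdir -p pics; python3 - <<'E'
from plant import manip
import cv2,numpy as np
for n in ["scene","side","wrist"]:
    c=manip.camera(n); cv2.imwrite(f"pics/{n}0.png",c["frame"][:,:,::-1]); print(n,c["K"].tolist(),np.round(c["world_to_cam"],4).tolist(), [k for k in c])
    np.savez(f"pics/{n}0.npz",f=c["frame"],K=c["K"],T=c["world_to_cam"])
print(manip.read_clock(),manip.read_position(),manip.read_ee_rot(),manip.read_grip_width())
E
```

```text
pics
scene [[400.36153453516505, 0.0, 284.550128527786], [0.0, 400.36153453516505, 211.73613139728099], [0.0, 0.0, 1.0]] [[0.4154, 0.9096, 0.0131, -0.2703], [-0.6564, 0.2897, 0.6965, 0.2502], [0.6298, -0.2979, 0.7174, -1.2604], [0.0, 0.0, 0.0, 1.0]] ['frame', 'K', 'world_to_cam']
side [[393.3915416772754, 0.0, 281.56854151176236], [0.0, 393.3915416772754, 202.08760058107063], [0.0, 0.0, 1.0]] [[-0.7433, -0.6689, -0.0057, 0.3913], [0.4963, -0.5572, 0.6657, -0.2733], [-0.4484, 0.492, 0.7462, -0.7999], [0.0, 0.0, 0.0, 1.0]] ['frame', 'K', 'world_to_cam']
wrist [[343.8057896179484, 0.0, 278.0222024509527], [0.0, 343.8057896179484, 209.97280341732343], [0.0, 0.0, 1.0]] [[0.3517, -0.9361, -0.0006, -0.625], [0.9004, 0.3385, -0.2735, 0.0354], [0.2562, 0.0956, 0.9619, -0.3775], [0.0, 0.0, 0.0, 1.0]] ['frame', 'K', 'world_to_cam']
0.15 [ 0.21996768 -0.58473968  0.23081641] [ 9.83860000e-01  1.78939336e-01 -1.17092510e-04 -4.48804864e-04] 0.08521329788740349
```

View pics/scene0.png

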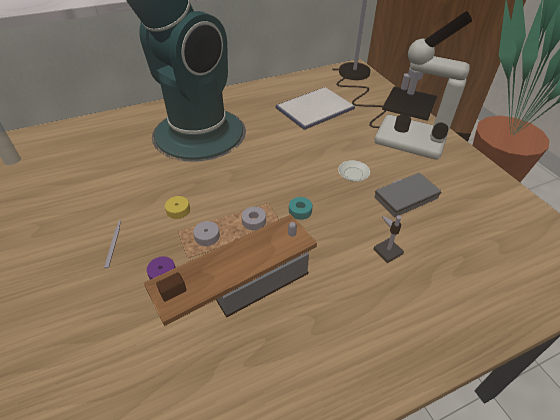

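View pics/side0.png

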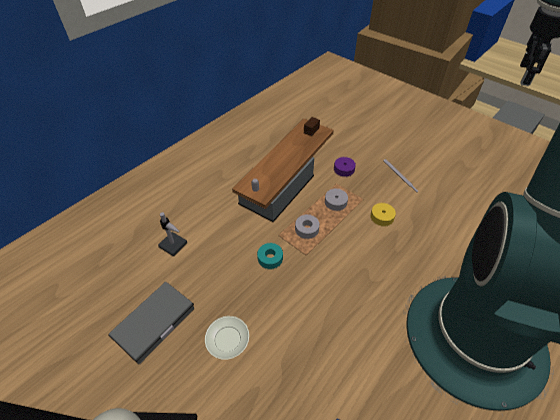

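View pics/wrist0.png

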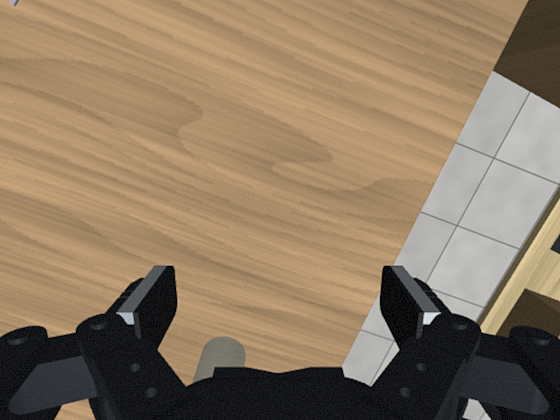

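The scene view shows two grey rings on the cork mat. The one at (206,233) has a small hole and the one at (253,218) has a large hole. In the side view they are at (337,199) and (307,227). Look-alikes: yellow (177,207), purple (161,268) and turquoise (300,208). The wide ring looks to be scene (253,218), so I'll check it in close crops.

```bash
python3 - <<'E'
import cv2,numpy as np
s=cv2.imread("pics/scene0.png"); d=cv2.imread("pics/side0.png")
cv2.imwrite("pics/c1.png",cv2.resize(s[185:325,135:325],None,fx=4,fy=4,interpolation=cv2.INTER_CUBIC))
cv2.imwrite("pics/c2.png",cv2.resize(d[105:265,225:395],None,fx=3.7,fy=3.7,interpolation=cv2.INTER_CUBIC))
cv2.imwrite("pics/c3.png",np.hstack([cv2.resize(s[200:270,365:425],None,fx=6,fy=6,interpolation=cv2.INTER_CUBIC),cv2.resize(d[200:270,150:210],None,fx=6,fy=6,interpolation=cv2.INTER_CUBIC)]))
E
```

```text
(no output)
```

View pics/c1.png

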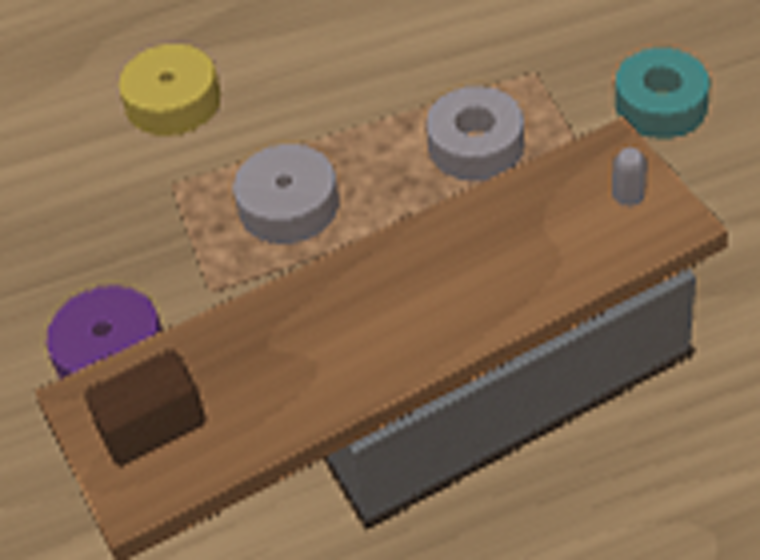

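View pics/c2.png

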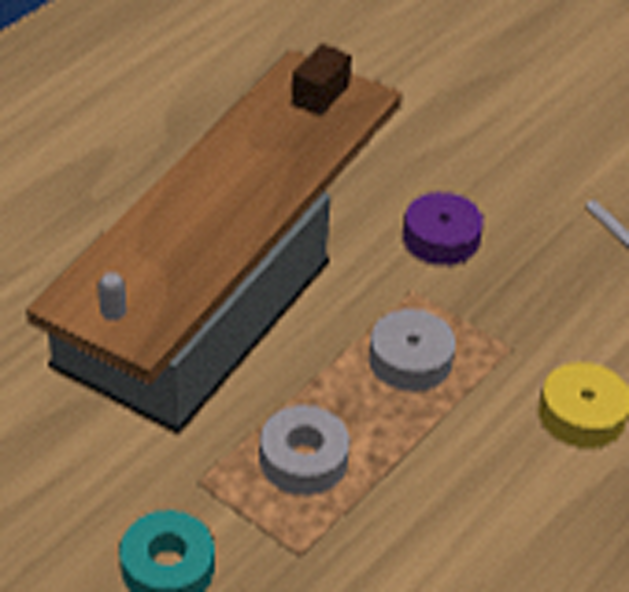

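View pics/c3.png

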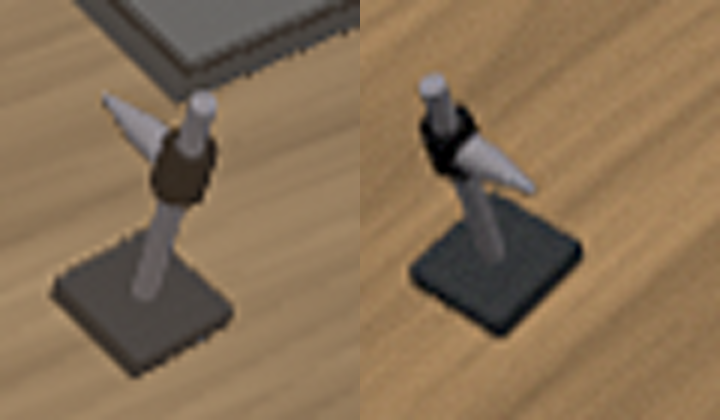

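```bash
cat > h.py <<'E'
import numpy as np,cv2
from scipy.optimize import least_squares
from scipy.spatial.transform import Rotation as R
def load(n):
    z=np.load(f"pics/{n}.npz"); return z["f"],z["K"],z["T"]
def proj(K,T,X):
    X=np.atleast_2d(X); c=X@T[:3,:3].T+T[:3,3]
    return np.c_[K[0,0]*c[:,0]/-c[:,2]+K[0,2], K[1,1]*-c[:,1]/-c[:,2]+K[1,2]]
def tri(obs):  # [(K,T,uv)]
    A=[];b=[]
    x0=np.array([.6,0,.05])
    f=lambda x: np.concatenate([(proj(K,T,x)[0]-uv) for K,T,uv in obs])
    r=least_squares(f,x0); return r.x,r.fun
E
python3 - <<'E'
from h import *
_,Ks,Ts=load("scene0"); _,Kd,Td=load("side0")
c1=lambda u,v:np.array([135+(u+.5)/4-.5,185+(v+.5)/4-.5])
c2=lambda u,v:np.array([225+(u+.5)/3.7-.5,105+(v+.5)/3.7-.5])
c3=lambda u,v:np.array([365+(u+.5)/6-.5,200+(v+.5)/6-.5])
c4=lambda u,v:np.array([150+(u-360+.5)/6-.5,200+(v+.5)/6-.5])
P={"wide":(c1(475,121),c2(305,438)),"narrow":(c1(284,181),c2(413,340)),
"pintop":(c1(630,154),c2(113,278)),"pinfoot":(c1(628,198),c2(113,312)),
"oN":(c1(622,120),c2(150,372)),"oF":(c1(726,234),c2(30,316)),
"iN":(c1(40,393),c2(400,96)),"iF":(c1(118,550),c2(293,52)),
"tip":(c3(105,95),c4(535,188)),"teal":(c1(662,80),c2(167,549)),
"riseroN":(c1(693,272),c2(173,362)),"matA":(c1(537,72),c2(300,552)),"matB":(c1(175,182),c2(511,348)),"matC":(c1(212,290),c2(413,296))}
X={}
for k,(a,b) in P.items():
    x,r=tri([(Ks,Ts,a),(Kd,Td,b)]); X[k]=x; print(k,x.round(4),r.round(1))
for a,b in [("oN","oF"),("oN","iN"),("oF","iF"),("wide","narrow")]:
    print(a,b,np.linalg.norm(X[a]-X[b]),np.degrees(np.arctan2(*(X[a]-X[b])[[1,0]])))
E
```

```text
wide [0.4287 0.0165 0.0273] [-0.4 -0.1 -0.4  0.1]
narrow [ 0.4283 -0.1031  0.0263] [-0.2 -0.1 -0.2  0.1]
pintop [0.5636 0.0543 0.1154] [-0.6 -0.1 -0.6  0.2]
pinfoot [0.5655 0.0539 0.0822] [-0.3 -0.1 -0.3  0.1]
oN [0.511  0.0757 0.0817] [-0.3 -0.1 -0.3  0.1]
oF [0.6067 0.0916 0.0791] [-0.4 -0.1 -0.5  0.1]
iN [ 0.5623 -0.2574  0.081 ] [-0.1 -0.  -0.1  0.1]
iF [ 0.6598 -0.2426  0.0813] [-0.6 -0.2 -0.9  0.4]
tip [0.6    0.2616 0.0856] [-0.5 -0.  -0.5  0. ]
teal [0.4387 0.139  0.0223] [-0.3 -0.1 -0.2  0.1]
riseroN [0.5635 0.0607 0.0239] [-14.8  -3.2 -16.6   4.1]
matA [0.3828 0.076  0.0044] [-0.6 -0.2 -0.5  0.2]
matB [ 0.3818 -0.1607  0.0041] [-0.4 -0.2 -0.4  0.2]
matC [ 0.4679 -0.161  -0.0006] [-0.1 -0.  -0.1  0. ]
oN oF 0.09707791463058978 -170.57313487278563
oN iN 0.3370150876377554 98.75413505301931
oF iF 0.33838917382003364 99.03598120335435
wide narrow 0.1196382789568719 89.84956612827182
```

```bash
cat >> h.py <<'E'
def qdown(a):
    # tool z down, tool y (jaw) axis along world angle a (rad)
    y=np.array([np.cos(a),np.sin(a),0]); z=np.array([0,0,-1.]); x=np.cross(y,z)
    return R.from_matrix(np.c_[x,y,z]).as_quat()
def ray0(K,T,uv,z):
    d=np.array([(uv[0]-K[0,2])/K[0,0],-(uv[1]-K[1,2])/K[1,1],-1.]); C=-T[:3,:3].T@T[:3,3]; d=T[:3,:3].T@d
    return C+d*(z-C[2])/d[2]
E
python3 - <<'E'
from h import *
from plant import manip
_,Ks,Ts=load("scene0"); _,Kd,Td=load("side0"); _,Kw,Tw=load("wrist0")
c1=lambda u,v:np.array([135+(u+.5)/4-.5,185+(v+.5)/4-.5])
c2=lambda u,v:np.array([225+(u+.5)/3.7-.5,105+(v+.5)/3.7-.5])
a,b=ray0(Ks,Ts,c1(692,352),0),ray0(Ks,Ts,c1(368,525),0); print("riser far bottom",a,b,np.linalg.norm(a-b),np.degrees(np.arctan2(*(a-b)[[1,0]])))
a,b=ray0(Kd,Td,c2(180,431),0),ray0(Kd,Td,c2(328,264),0); print("riser near bottom",a,b,np.linalg.norm(a-b),np.degrees(np.arctan2(*(a-b)[[1,0]])))
p=manip.read_position();Rt=R.from_quat(manip.read_ee_rot()).as_matrix()
print(Rt.round(3)); C=-Tw[:3,:3].T@Tw[:3,3]; print("cam in tool",Rt.T@(C-p), (Tw[:3,:3]@Rt).round(3))
for z in [0,-.005,-.01,-.015,-.02]:
    print(z,[proj(Kw,Tw,p+Rt@np.array([x,y,z])).round(0).tolist() for y in(-.0426,.0426) for x in (-.011,.011)])
for n,pos in [("ring",(.4287,.0165,.006)),("pin",(.5645,.054,.095)),("hand",(.61,-.2,.1)),("handend",(.583,-.03,.1))]:
  for ang in [0,8.9,90,98.9,45,-45]:
    q=manip.inverse_kinematics(list(pos),qdown(np.radians(ang)).tolist()); 
    q2=manip.inverse_kinematics(list(pos),qdown(np.radians(ang+180)).tolist()); 
    print(n,ang,None if q is None else np.round(q,2),None if q2 is None else np.round(q2,2)[[-1]])
E
```

```text
riser far bottom [6.19133660e-01 7.09748509e-02 1.11022302e-16] [ 0.64747153 -0.12803     0.        ] 0.20101235442182339 98.10431365902276
riser near bottom [0.50950305 0.05044683 0.        ] [ 5.36438696e-01 -1.45087407e-01  1.11022302e-16] 0.19738077149080926 97.84336677930442
[[ 0.936  0.352 -0.   ]
 [ 0.352 -0.936  0.001]
 [-0.    -0.001 -1.   ]]
cam in tool [ 0.06894241  0.00036631 -0.14153778] [[-0.     1.    -0.   ]
 [ 0.962  0.     0.273]
 [ 0.273 -0.    -0.962]]
0 [[[185.0, 293.0]], [[181.0, 249.0]], [[370.0, 293.0]], [[374.0, 248.0]]]
-0.005 [[[182.0, 299.0]], [[178.0, 253.0]], [[373.0, 299.0]], [[377.0, 253.0]]]
-0.01 [[[178.0, 305.0]], [[174.0, 258.0]], [[376.0, 305.0]], [[380.0, 258.0]]]
-0.015 [[[175.0, 311.0]], [[171.0, 263.0]], [[379.0, 311.0]], [[384.0, 263.0]]]
-0.02 [[[172.0, 318.0]], [[167.0, 268.0]], [[383.0, 318.0]], [[387.0, 268.0]]]
ring 0 [ 0.3   0.51 -0.47  2.22  0.47  0.51 -0.54] [-2.24]
ring 8.9 [ 0.31  0.51 -0.48  2.22  0.48  0.51 -0.39] [-2.08]
ring 90 [ 0.41  0.54 -0.6   2.21  0.59  0.55  0.92] [-2.04]
ring 98.9 [ 0.45  0.55 -0.65  2.21  0.64  0.56  1.
[... 526 characters left out ...]
.93  0.02] [-2.79]
hand 8.9 [ 0.62  0.64 -0.49  1.66  0.35  0.93  0.15] [-2.65]
hand 90 [ 0.71  0.68 -0.63  1.65  0.46  0.97  1.49] [-1.4]
hand 98.9 [ 0.73  0.68 -0.65  1.65  0.48  0.97  1.63] [-1.26]
hand 45 [ 0.67  0.66 -0.57  1.66  0.42  0.95  0.74] [-2.09]
hand -45 [ 0.49  0.61 -0.31  1.66  0.22  0.9  -0.69] [2.02]
handend 0 [ 0.47  0.58 -0.63  1.81  0.43  0.89 -0.35] [-2.46]
handend 8.9 [ 0.49  0.59 -0.65  1.81  0.44  0.9  -0.2 ] [-2.31]
handend 90 [ 0.52  0.6  -0.69  1.81  0.48  0.91  1.19] [-1.75]
handend 98.9 [ 0.53  0.61 -0.7   1.81  0.49  0.91  1.33] [-1.61]
handend 45 [ 0.55  0.61 -0.73  1.81  0.51  0.92  0.38] [-2.45]
handend -45 [ 0.36  0.55 -0.47  1.81  0.32  0.86 -1.05] [1.74]
```

```bash
cat >> h.py <<'E'
def snap(manip,cam,name):
    c=manip.camera(cam); cv2.imwrite(f"pics/{name}.png",c["frame"][:,:,::-1]); np.savez(f"pics/{name}.npz",f=c["frame"],K=c["K"],T=c["world_to_cam"])
E
python3 - <<'E'
from h import *
from plant import manip
q=qdown(np.radians(8.3)).tolist()
manip.goto([.53,.05,.24],q); snap(manip,"wrist","w1"); print(manip.read_clock(),manip.read_position())
manip.goto([.4287,.0165,.16],q); snap(manip,"wrist","w2"); print(manip.read_clock(),manip.read_position(),manip.read_contact_force())
E
```

```text
2.7083 [0.53014908 0.04916028 0.2399088 ]
3.35 [0.42965389 0.01647772 0.16058614] [-0.07739712  1.10243937  0.14544149]
```

View pics/w1.png

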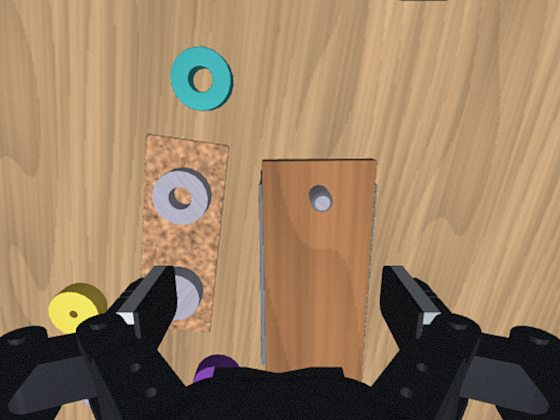

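View pics/w2.png

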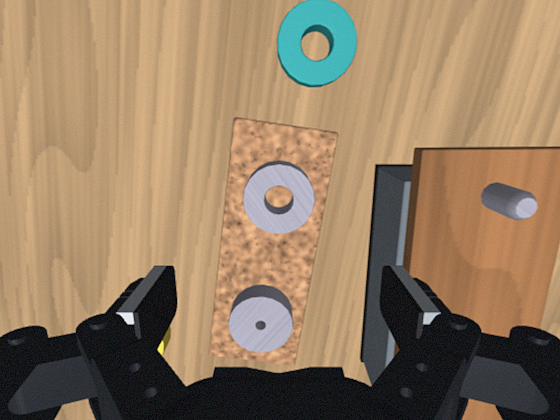

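```bash
python3 - <<'E'
from h import *
a=cv2.imread("pics/w1.png");b=cv2.imread("pics/w2.png")
z=lambda i,x,y,w,h,f:cv2.resize(i[y:y+h,x:x+w],None,fx=f,fy=f,interpolation=cv2.INTER_CUBIC)
top=np.hstack([z(a,140,155,80,60,5),z(a,290,155,80,60,5)])
bot=np.hstack([z(b,230,155,100,75,4),z(b,460,155,100,75,4)])
cv2.imwrite("pics/c5.png",np.vstack([top,bot]))
E
```

```text
(no output)
```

View pics/c5.png

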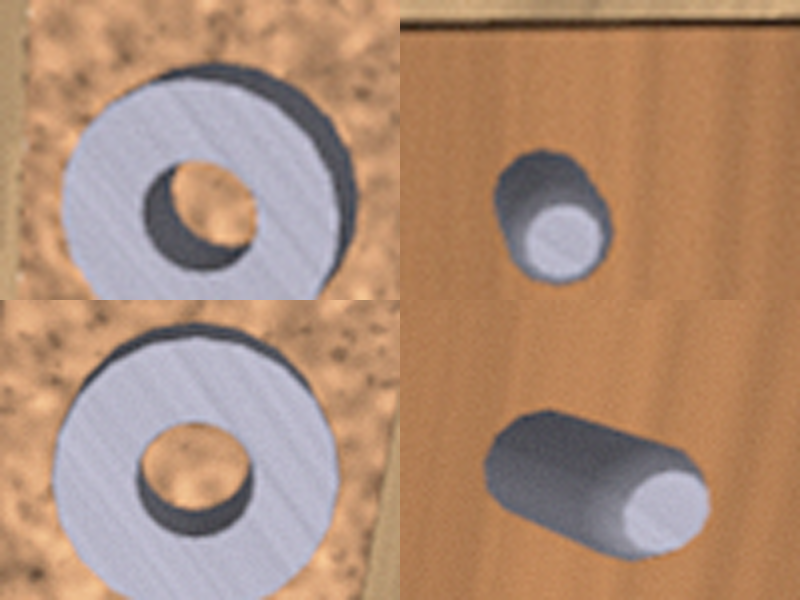

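```bash
python3 - <<'E'
from h import *
_,K,T1=load("w1"); _,_,T2=load("w2"); _,Ks,Ts=load("scene0"); _,Kd,Td=load("side0")
c1=lambda u,v:np.array([135+(u+.5)/4-.5,185+(v+.5)/4-.5])
c2=lambda u,v:np.array([225+(u+.5)/3.7-.5,105+(v+.5)/3.7-.5])
for n,a,b,c,d in [("ring",(179.6,197.6),(278.4,199.6),c1(475,121),c2(305,438)),("pintop",(322.2,203),(526.1,207.4),c1(630,152),c2(113,277)),("foot",(318.6,194.6),(495.9,197.1),c1(628,195),c2(113,312))]:
    x,r=tri([(K,T1,np.array(a)),(K,T2,np.array(b))]); print(n,x.round(4),r.round(1))
    x,r=tri([(K,T1,np.array(a)),(K,T2,np.array(b)),(Ks,Ts,c),(Kd,Td,d)]); print(n,x.round(4),r.round(1))
    for z in (.028,.085,.115): print(z,ray0(K,T1,a,z).round(4),ray0(K,T2,b,z).round(4))
# plank end corners w1: (262,160),(376,159)
for z in (.085,): print("end",ray0(K,T1,(262,159.5),z),ray0(K,T1,(376,158.5),z))
E
```

```text
ring [0.4291 0.0156 0.0269] [-0.   0.1  0.  -0.1]
ring [0.4291 0.0158 0.0273] [-0.1  0.1  0.  -0.2 -0.6  0.1 -0.4 -0.1]
0.028 [0.4294 0.0161 0.028 ] [0.4291 0.0158 0.028 ]
0.085 [0.444  0.0324 0.085 ] [0.4269 0.0301 0.085 ]
0.115 [0.4517 0.041  0.115 ] [0.4258 0.0376 0.115 ]
pintop [0.5651 0.0529 0.1147] [ 0.  -0.2 -0.   0.2]
pintop [0.5645 0.0532 0.1157] [-0.6 -0.3  0.3  0.1 -0.9  0.7 -0.6 -0.1]
0.028 [0.5798 0.0317 0.028 ] [0.6329 0.0385 0.028 ]
0.085 [0.5702 0.0455 0.085 ] [0.5883 0.048  0.085 ]
0.115 [0.5651 0.0528 0.115 ] [0.5648 0.0531 0.115 ]
foot [0.5656 0.0524 0.0863] [-0.   0.6  0.  -0.4]
foot [0.5659 0.0524 0.0855] [ 0.3  0.4 -0.2 -0.7 -0.8  0.  -0.1 -1.3]
0.028 [0.5745 0.0402 0.028 ] [0.6054 0.0434 0.028 ]
0.085 [0.5657 0.0527 0.085 ] [0.5665 0.0519 0.085 ]
0.115 [0.561  0.0592 0.115 ] [0.546  0.0564 0.115 ]
end [0.51202344 0.07629538 0.085     ] [0.608982   0.09108293 0.085     ]
```

```bash
python3 - <<'E'
from h import *
from plant import manip
q=qdown(np.radians(8.3)).tolist()
manip.move_straight([.4291,.0158,.03],q,velocity=.12)
manip.move_straight([.4291,.0158,.003],velocity=.05)
print(manip.read_position(),manip.read_contact_force().round(2) if hasattr(manip.read_contact_force(),'round') else 0)
manip.set_gripper(.04); print("w",manip.read_grip_width(),manip.read_contact_force())
manip.move_straight([.4291,.0158,.05],velocity=.08)
manip.move_straight([.4291,.0158,.15],velocity=.15)
manip.wait(.2)
snap(manip,"wrist","w3"); snap(manip,"scene","s3"); print(manip.read_grip_width(),manip.read_position(),manip.read_contact_force(),manip.read_clock())
E
```

```text
[0.42905302 0.01591232 0.00294781] [-1.06  0.02  0.47]
w 0.05720677764032 [-3.55331452  0.65462189 11.80507842]
0.057407338153849026 [0.42885417 0.01593462 0.14955529] [-1.43189585 -0.3274867  -2.5872655 ] 7.5167
```

View pics/w3.png

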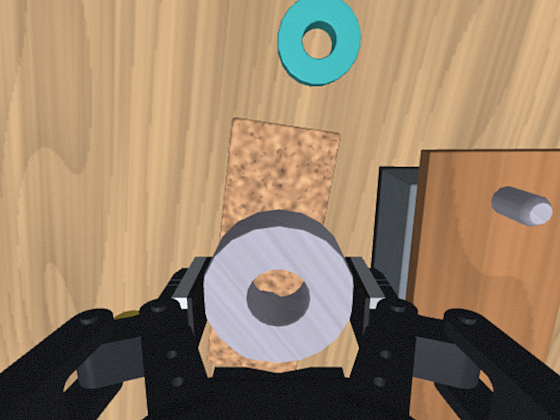

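View pics/s3.png

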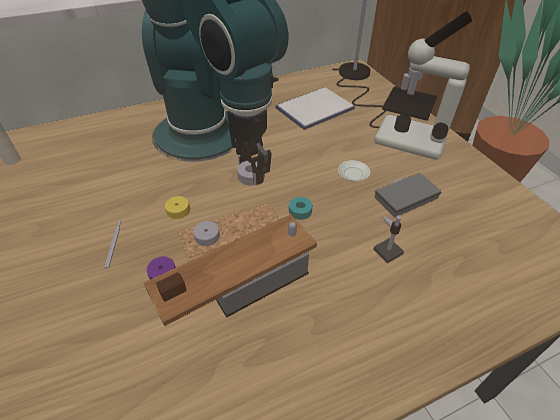

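```bash
python3 - <<'E'
from h import *
from plant import manip
_,K,T=load("w3"); p=manip.read_position();Rt=R.from_quat(manip.read_ee_rot()).as_matrix()
t=np.linspace(0,2*np.pi,72)
im=cv2.imread("pics/w3.png"); im=cv2.resize(im,None,fx=3,fy=3,interpolation=cv2.INTER_CUBIC)
for dx,zt,col in [(0,-.025,(0,0,255)),(0,-.029,(0,255,0))]:
  for r in (.03,.012):
    X=p+(np.c_[dx+r*np.cos(t),r*np.sin(t),0*t+zt])@Rt.T
    uv=(proj(K,T,X)*3+1).round().astype(int)
    cv2.polylines(im,[uv],True,col,1)
cv2.imwrite("pics/c6.png",im[580:1130,560:1120])
E
```

```text
(no output)
```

View pics/c6.png

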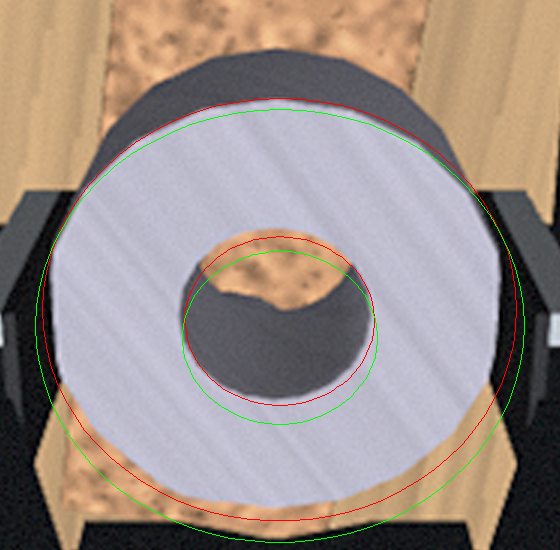

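```bash
python3 - <<'E'
from h import *
from plant import manip
q=qdown(np.radians(8.3)).tolist()
manip.move_straight([.5652,.0532,.15],q,velocity=.12)
manip.move_straight([.5652,.0532,.124],velocity=.08); manip.wait(.3)
snap(manip,"wrist","w4"); snap(manip,"scene","s4"); snap(manip,"side","d4"); print(manip.read_position(),manip.read_contact_force(),manip.read_clock())
z=lambda i,x,y,w,h,f:cv2.resize(i[y:y+h,x:x+w],None,fx=f,fy=f,interpolation=cv2.INTER_CUBIC)
a,b,c=[cv2.imread(f"pics/{n}.png") for n in ("w4","s4","d4")]
cv2.imwrite("pics/c7.png",np.hstack([z(a,190,180,180,200,2),z(b,260,180,70,100,4)[:400],z(c,225,140,60,100,4)[:400]])[:,:800])
E
```

```text
[0.56526386 0.05316814 0.12412638] [-0.09349633 -0.03857749 -2.57480255] 9.7667
```

View pics/c7.png

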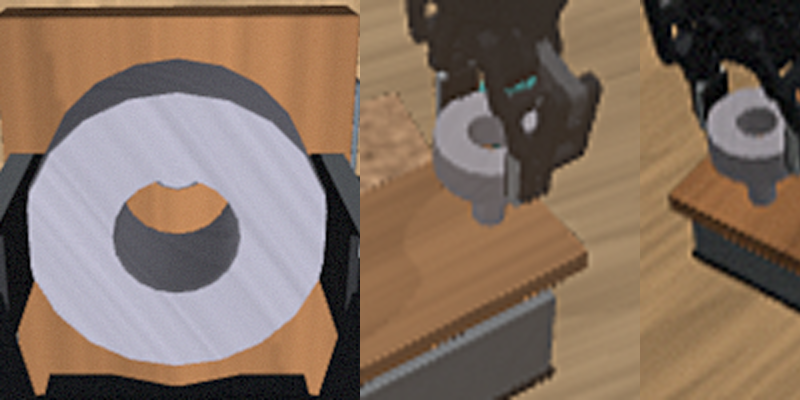

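```bash
python3 - <<'E'
from h import *
from plant import manip
x,y=.5652,.0532
for z in [.116,.110,.105,.100,.096,.093,.091,.0895,.088,.087,.086,.085,.084]:
    manip.move_straight([x,y,z],velocity=.04); f=np.array(manip.read_contact_force()); print(z,manip.read_position().round(4),f.round(2))
    if f[2]>3 or abs(f[:2]).max()>6: break
print(manip.read_clock())
E
```

```text
0.116 [0.565  0.0532 0.1156] [ 0.7   0.63 -2.16]
0.11 [0.565  0.0532 0.1097] [-0.58  0.65 -2.56]
0.105 [0.5651 0.0532 0.1047] [ 0.17  0.42 -2.01]
0.1 [0.565  0.0532 0.0997] [-0.2  -0.38 -2.45]
0.096 [0.5651 0.0532 0.0958] [ 0.3   0.48 -3.4 ]
0.093 [0.5651 0.0532 0.0929] [ 0.08  0.87 -1.78]
0.091 [0.5651 0.0532 0.0909] [-0.45 -0.5  -3.16]
0.0895 [0.5652 0.0532 0.0895] [ 0.53  1.06 -2.5 ]
0.088 [0.5651 0.0532 0.0879] [ 0.33  0.38 -2.22]
0.087 [0.5652 0.0532 0.087 ] [-0.12 -0.61 -1.96]
0.086 [0.5652 0.0532 0.086 ] [-0.56  0.22 -2.7 ]
0.085 [0.5652 0.0532 0.0849] [-0.22 -0.35 -1.82]
0.084 [0.5653 0.0532 0.0845] [-4.17 -0.49  9.46]
13.2167
```

```bash
python3 - <<'E'
from h import *
from plant import manip
x,y=.5652,.0532
manip.set_gripper(.085); print(manip.read_grip_width(),manip.read_contact_force())
manip.wait(.3)
manip.move_straight([x,y,.13],velocity=.1)
manip.move_straight([x,y,.2],velocity=.2)
snap(manip,"wrist","w5")
a=np.radians(98.3)
manip.goto([.60,-.12,.22],qdown(np.radians(8.3)).tolist())
snap(manip,"wrist","w6"); snap(manip,"scene","s6"); snap(manip,"side","d6")
print(manip.read_position(),manip.read_clock())
E
```

```text
0.08514474641904775 [-0.23132049  0.64348713  0.47738543]
[ 0.59993095 -0.11867455  0.21975641] 15.9583
```

View pics/w5.png

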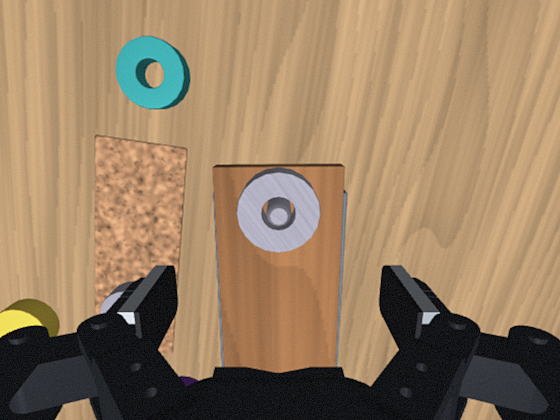

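View pics/w6.png

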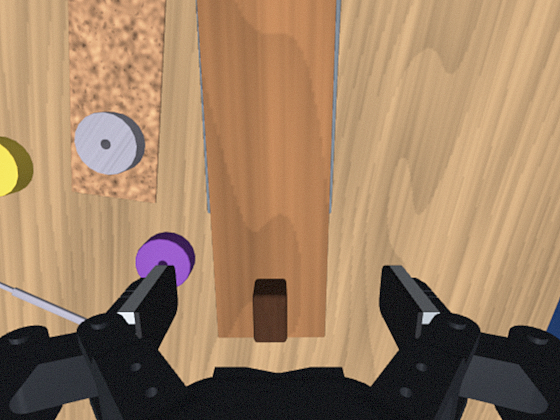

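View pics/d6.png

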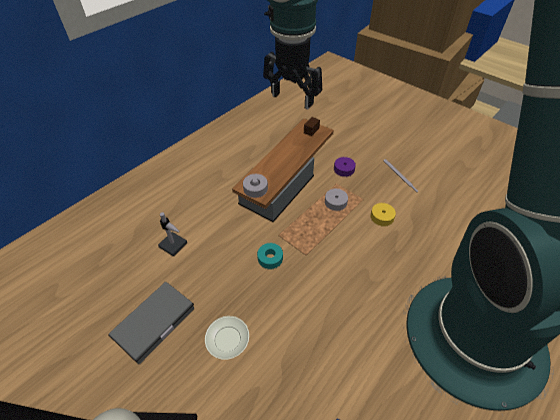

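```bash
python3 - <<'E'
from h import *
z=lambda i,x,y,w,h,f:cv2.resize(i[y:y+h,x:x+w],None,fx=f,fy=f,interpolation=cv2.INTER_CUBIC)
a,b,c=[cv2.imread(f"pics/{n}.png") for n in ("w6","scene0","side0")]
g=lambda i:np.clip(i.astype(float)*1.6,0,255).astype(np.uint8)
cv2.imwrite("pics/c8.png",g(np.hstack([z(a,235,265,66,100,4),z(b,150,265,44,66.67.__int__()+0,6)[:396],z(c,298,112,32,40,8)[:320] if 0 else cv2.copyMakeBorder(z(c,298,112,32,40,8),0,76,0,0,0)] if 0 else [z(a,235,265,66,66,4),z(b,150,265,44,44,6),z(c,298,112,33,33,8)])))
E
```

```text
(no output)
```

View pics/c8.png

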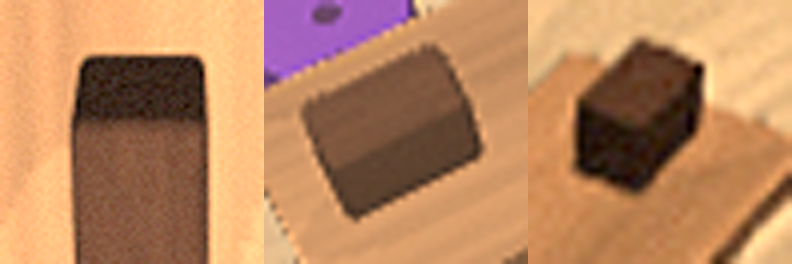

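```bash
python3 - <<'E'
from h import *
_,K,T=load("w6"); _,Ks,Ts=load("scene0"); _,Kd,Td=load("side0")
o={"no":[(Ks,Ts,(177.6,272.1)),(Kd,Td,(311.6,127.6)),(K,T,(253,295.2))],"fo":[(Ks,Ts,(182.9,281.3)),(Kd,Td,(303.7,123.7)),(K,T,(286.9,295.2))],
"ni":[(Ks,Ts,(156.3,281.8)),(Kd,Td,(319.5,120.1))],"fi":[(Ks,Ts,(161.1,292.1)),(Kd,Td,(311.6,116.6))]}
X={k:tri([(a,b,np.array(c)) for a,b,c in v]) for k,v in o.items()}
for k,v in X.items(): print(k,v[0].round(4),v[1].round(1))
print("centre",np.mean([v[0] for v in X.values()],0))
for z in(.117,): A=ray0(K,T,(253,295.2),z);B=ray0(K,T,(286.9,295.2),z); print(A,B,(A+B)/2)
A=ray0(K,T,(256,278.9),.085);B=ray0(K,T,(285.7,278.9),.085);print("foot outer",A,B)
A=ray0(K,T,(218,337),.085);B=ray0(K,T,(326,337),.085);print("inner end",A,B,np.degrees(np.arctan2(*(B-A)[[1,0]])))
E
```

```text
no [ 0.5898 -0.1939  0.115 ] [-0.1  0.1  0.  -0.2 -0.  -0.1]
fo [ 0.6162 -0.1893  0.1168] [ 0.5  0.3 -0.6 -0.  -0.3  0.2]
ni [ 0.5946 -0.2346  0.1142] [-0. -0. -0.  0.]
fi [ 0.6206 -0.2314  0.115 ] [-0.1 -0.  -0.1  0.1]
centre [ 0.60530556 -0.21231785  0.11525054]
[ 0.58981503 -0.19285324  0.117     ] [ 0.61643332 -0.18898097  0.117     ] [ 0.60312417 -0.1909171   0.117     ]
foot outer [ 0.59048777 -0.19496959  0.085     ] [ 0.6164908  -0.19118727  0.085     ]
inner end [ 0.56298161 -0.25931314  0.085     ] [ 0.66261267 -0.2448149   0.085     ] 8.279526557024267
```

```bash
python3 - <<'E'
from h import *
from plant import manip
q=qdown(np.radians(8.3)).tolist()
manip.goto([.56,.13,.27],q); manip.wait(.1);snap(manip,"wrist","w7")
manip.goto([.60,.19,.27],q); manip.wait(.1);snap(manip,"wrist","w8")
manip.goto([.6064,-.2138,.22],q); manip.wait(.1);snap(manip,"wrist","w9")
print(manip.read_position(),manip.read_clock())
E
python3 -c "
import cv2,numpy as np
a,b=cv2.imread('pics/w7.png'),cv2.imread('pics/w8.png')
cv2.imwrite('pics/c9.png',cv2.resize(np.hstack([a[:,100:500],b[:,100:500]]),None,fx=1,fy=1))"
```

```text
[ 0.60680838 -0.21252506  0.22024039] 19.3167
```

View pics/c9.png

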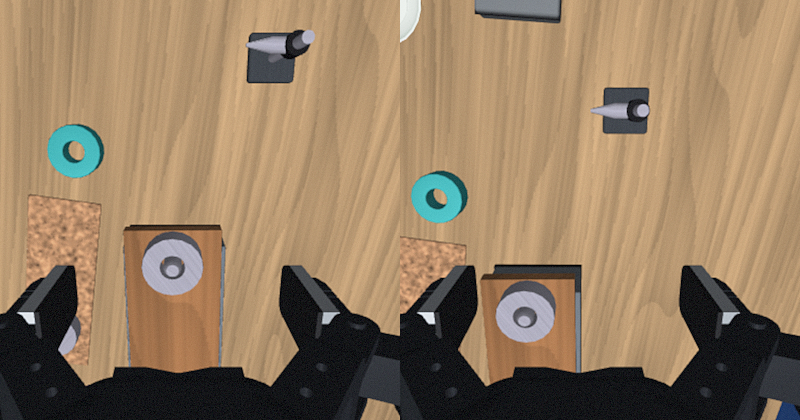

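View pics/w9.png

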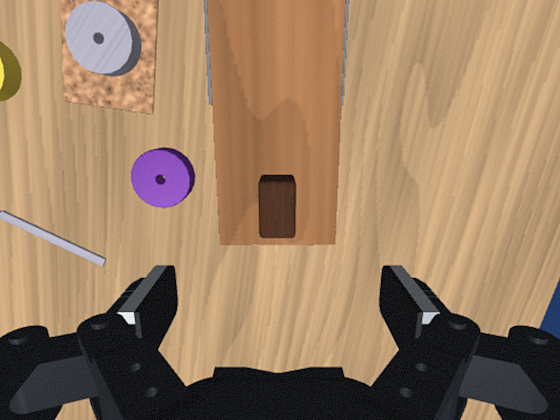

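```bash
python3 - <<'E'
from h import *
z=lambda i,x,y,w,h,f:cv2.resize(i[y:y+h,x:x+w],None,fx=f,fy=f,interpolation=cv2.INTER_CUBIC)
a,b=[cv2.imread(f"pics/{n}.png") for n in ("w7","w8")]
cv2.imwrite("pics/c10.png",np.vstack([np.hstack([z(a,335,25,60,40,6),z(b,280,90,60,40,6)]),np.hstack([z(a,215,215,120,40,3),z(b,170,260,120,40,3)])]))
E
```

```text
(no output)
```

View pics/c10.png

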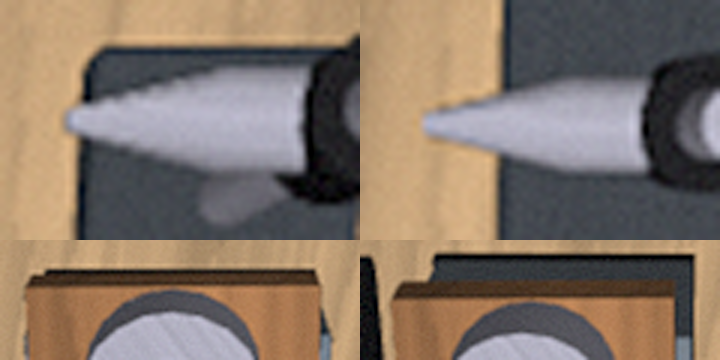

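```bash
python3 - <<'E'
from h import *
_,K,T7=load("w7"); _,_,T8=load("w8"); _,_,T9=load("w9"); _,Ks,Ts=load("scene0"); _,Kd,Td=load("side0")
t=tri([(K,T7,(346,44.8)),(K,T8,(290.2,110))]);print("tip",t)
L=tri([(K,T7,(223.7,229.8)),(K,T8,(181.4,278.7))]);Rr=tri([(K,T7,(320.7,229)),(K,T8,(273.7,277.4))]);print(L,Rr)
u=np.array([np.cos(np.radians(98.1)),np.sin(np.radians(98.1))])
for T,a,l,r in [(T7,(346,44.8),(223.7,229.8),(320.7,229)),(T8,(290.2,110),(181.4,278.7),(273.7,277.4))]:
    A,l,r=[ray0(K,T,v,.085)[:2] for v in (a,l,r)]; print("tip",A,"end",(l+r)/2,"slide",u@(A-(l+r)/2), "lat",np.array([u[1],-u[0]])@(A-(l+r)/2))
c=[ray0(K,T9,v,.117) for v in [(258,181.5),(296,181.5),(296,238),(258,238)]]; print(np.round(c,4),np.mean(c,0))
c=[ray0(K,T9,v,.085) for v in [(219.5,244),(335.5,244)]]; print(np.round(c,4),np.mean(c,0))
E
```

```text
tip (array([0.60081386, 0.26025035, 0.08444163]), array([-0.13432952, -0.1138661 ,  0.14097562,  0.11983466]))
(array([0.51229323, 0.07399008, 0.08003093]), array([ 0.28824635,  0.25303021, -0.30032775, -0.26435961])) (array([0.60960229, 0.08894558, 0.07959055]), array([-0.06339064, -0.06083044,  0.06605817,  0.0635555 ]))
tip [0.6008606  0.26006903] end [0.56063099 0.08334979] slide 0.169287827158883 lat 0.06472822161906182
tip [0.60065194 0.2603305 ] end [0.56149437 0.08411567] slide 0.16893950219843165 lat 0.0635958006604864
[[ 0.5893 -0.1941  0.117 ]
 [ 0.6165 -0.19    0.117 ]
 [ 0.6235 -0.233   0.117 ]
 [ 0.595  -0.2372  0.117 ]] [ 0.60608302 -0.21358855  0.117     ]
[[ 0.5627 -0.2597  0.085 ]
 [ 0.6616 -0.2451  0.085 ]] [ 0.61217232 -0.25239938  0.085     ]
```

```bash
python3 - <<'E'
from h import *
from plant import manip
q=qdown(np.radians(8.3)).tolist(); x,y=.6062,-.2137
manip.move_straight([x,y,.13],q,velocity=.12)
manip.move_straight([x,y,.089],velocity=.06); print(manip.read_position(),np.round(manip.read_contact_force(),2))
manip.set_gripper(.0); print("w",manip.read_grip_width(),np.round(manip.read_contact_force(),2))
manip.wait(.2)
for z in (.088,.087):
    manip.move_straight([x,y,z],velocity=.02); manip.wait(.1); f=manip.read_contact_force();print(z,manip.read_position().round(4),np.round(f,2))
    if f[2]>12: break
snap(manip,"wrist","w10"); snap(manip,"side","d10"); print(manip.read_clock())
a,b=cv2.imread("pics/w10.png"),cv2.imread("pics/d10.png")
cv2.imwrite("pics/c11.png",np.hstack([a[:,80:480],b[:,100:500]]))
E
```

```text
[ 0.60640452 -0.21364982  0.08923915] [ 0.13 -0.14 -0.3 ]
w 0.02690066103601079 [-2.08 -0.15  4.59]
0.088 [ 0.6064 -0.2139  0.0888] [-5.68 -1.06 12.06]
22.2583
```

View pics/c11.png

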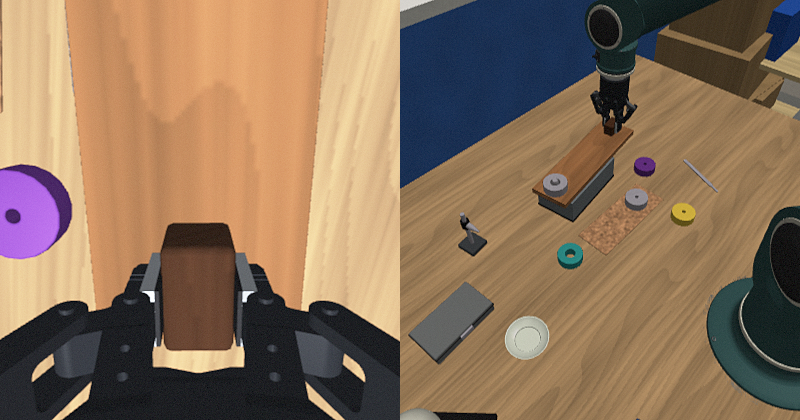

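```bash
python3 - <<'E'
from h import *
from plant import manip
u=np.array([np.cos(np.radians(98.1)),np.sin(np.radians(98.1)),0]); p0=np.array([.6062,-.2137,.0888])
manip.move_straight(p0.tolist(),velocity=.02); print(np.round(manip.read_contact_force(),2))
for s in (.03,.06,.09,.12,.145,.160):
    manip.move_straight((p0+u*s).tolist(),velocity=.06); print(s,manip.read_position().round(4),np.round(manip.read_contact_force(),2),round(manip.read_grip_width(),4))
manip.wait(.2); print(np.round(manip.read_contact_force(),2))
snap(manip,"scene","s12"); snap(manip,"side","d12"); print(manip.read_clock())
z=lambda i,x,y,w,h,f:cv2.resize(i[y:y+h,x:x+w],None,fx=f,fy=f,interpolation=cv2.INTER_CUBIC)
a,b=[cv2.imread(f"pics/{n}.png") for n in ("s12","d12")]
cv2.imwrite("pics/c12.png",np.hstack([z(a,200,180,220,140,1.8),z(b,130,110,220,140,1.8)]))
cv2.imwrite("pics/c13.png",np.hstack([z(a,320,185,80,80,5),z(b,150,180,80,80,5)]))
E
```

```text
[-2.82 -1.06  7.45]
0.03 [ 0.6024 -0.1837  0.0893] [-1.87  2.09  9.28] 0.0269
0.06 [ 0.5982 -0.1541  0.0893] [-1.75  0.99  8.7 ] 0.0267
0.09 [ 0.5939 -0.1244  0.0893] [-1.73  1.8   9.29] 0.0271
0.12 [ 0.5897 -0.0947  0.0893] [-1.96  0.36  9.53] 0.027
0.145 [ 0.5862 -0.0698  0.0893] [-2.05  1.95  9.8 ] 0.0271
0.16 [ 0.5842 -0.0549  0.0893] [-0.51  0.68  8.85] 0.0268
[-1.29  1.41  8.66]
26.375
```

View pics/c12.png

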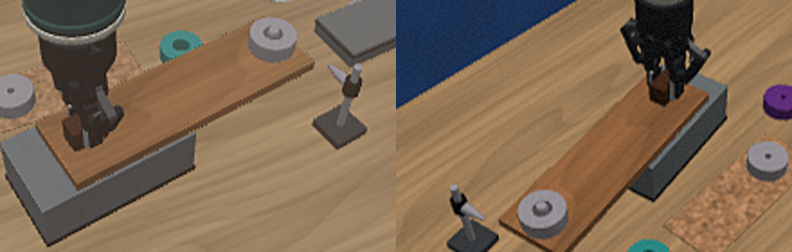

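View pics/c13.png

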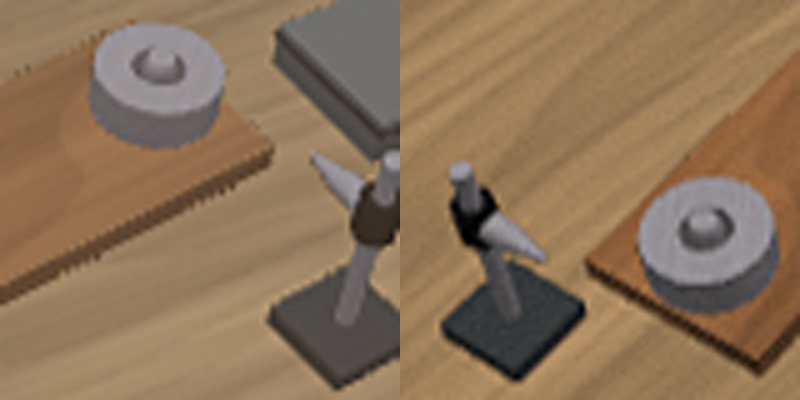

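```bash
python3 - <<'E'
from h import *
_,Ks,Ts=load("s12"); _,Kd,Td=load("d12")
u=np.array([np.cos(np.radians(98.1)),np.sin(np.radians(98.1)),0]);n=np.array([u[1],-u[0],0])
F=tri([(Ks,Ts,(374,215.1)),(Kd,Td,(187.1,232.7))]);t=tri([(Ks,Ts,(382,215.6)),(Kd,Td,(178.7,231.7))]);print(F,t)
d=t[0]-F[0];print(u@d,n@d)
for K,T,f,tp in [(Ks,Ts,(374,215.1),(382,215.6)),(Kd,Td,(187.1,232.7),(178.7,231.7))]:
    d=ray0(K,T,tp,.085)-ray0(K,T,f,.085); print(u@d,n@d)
N=ray0(Kd,Td,(222.7,251.7),.085);F=ray0(Kd,Td,(187.1,232.7),.085);print(N,F,np.degrees(np.arctan2(*(F-N)[[1,0]])))
E
```

```text
(array([0.58698964, 0.24997715, 0.0790569 ]), array([-0.48149807, -0.02467702, -0.4718597 ,  0.03700581])) (array([0.59939895, 0.26234486, 0.08404741]), array([-0.40031104, -0.01327136, -0.3938401 ,  0.02343646]))
0.010495837612450274 0.014028140615806773
0.01427458085408656 0.010724565415607441
0.00830681503832338 0.01752225604839413
[0.4850676  0.23305204 0.085     ] [0.58189237 0.2513552  0.085     ] 10.704528059150062
```

```bash
python3 - <<'E'
from h import *
from plant import manip
u=np.array([np.cos(np.radians(98.1)),np.sin(np.radians(98.1)),0]); p0=np.array([.6062,-.2137,.0886])
manip.move_straight((p0+u*.1690).tolist(),velocity=.03)
manip.wait(.3); print(manip.read_position(),np.round(manip.read_contact_force(),2))
snap(manip,"scene","s14"); snap(manip,"side","d14"); snap(manip,"wrist","w14"); print(manip.read_clock())
z=lambda i,x,y,w,h,f:cv2.resize(i[y:y+h,x:x+w],None,fx=f,fy=f,interpolation=cv2.INTER_CUBIC)
a,b=[cv2.imread(f"pics/{n}.png") for n in ("s14","d14")]
cv2.imwrite("pics/c14.png",np.hstack([z(a,340,190,50,50,8),z(b,160,205,80,60,8)[:400,:400]]))
cv2.imwrite("pics/c15.png",np.hstack([z(a,200,180,220,160,1.8),z(b,130,110,220,160,1.8)]))
E
```

```text
[ 0.58318895 -0.04721894  0.08931659] [ 0.18 -5.19 11.64]
27.275
```

View pics/c14.png

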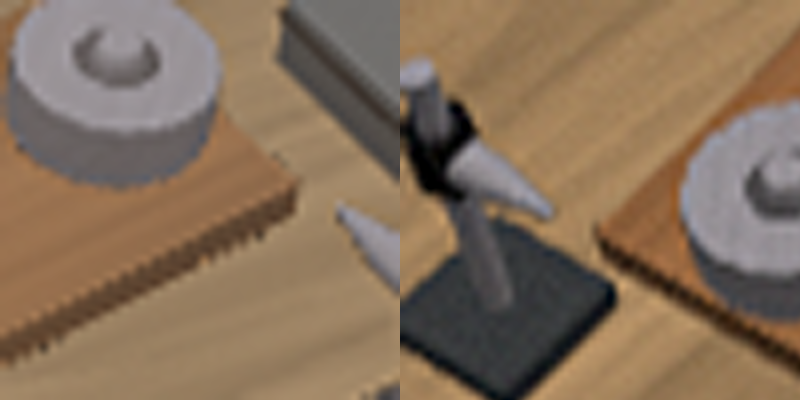

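View pics/c15.png

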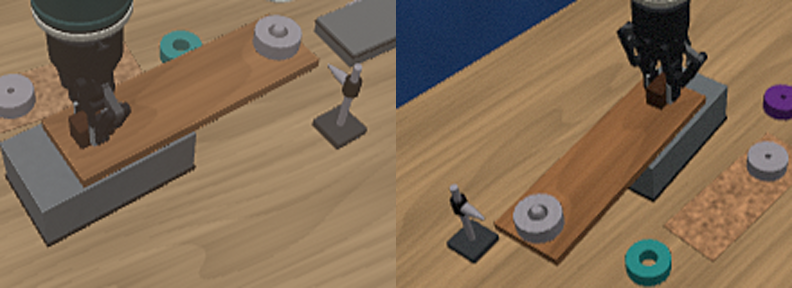

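View pics/w14.png

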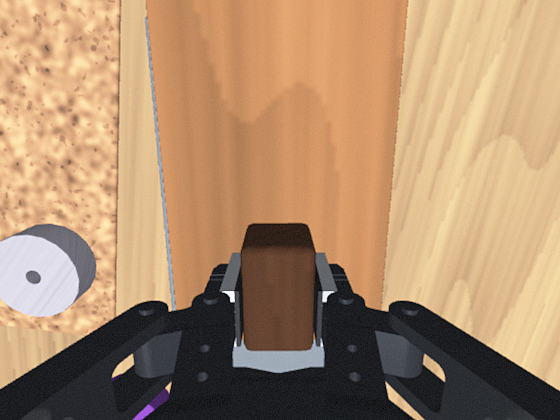

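```bash
python3 - <<'E'
from h import *
_,Ks,Ts=load("s14"); _,Kd,Td=load("d14"); _,K,T=load("w14")
u=np.array([np.cos(np.radians(98.1)),np.sin(np.radians(98.1)),0]);n=np.array([u[1],-u[0],0])
F=tri([(Ks,Ts,(376.6,213.3)),(Kd,Td,(184.6,233.3))]);t=tri([(Ks,Ts,(381.9,215.5)),(Kd,Td,(178.7,231.3))]);print(F[0],t[0])
d=t[0]-F[0];print(u@d,n@d)
# far corner from the wrist-measured model: predicted plank end at y
for s in (0.1683,):
  e=np.array([.56106,.08373,.085])+u*s; c=e+.05*np.array([np.cos(np.radians(8.3)),np.sin(np.radians(8.3)),0]); tip=np.array([.6008,.2602,.085])
  print("pred end",e, u@(tip-e)); 
  for nme,KK,TT in(("scene",Ks,Ts),("side",Kd,Td)): print(nme,"corner",proj(KK,TT,c),"tip",proj(KK,TT,tip))
# plank long edges yaw from wrist: left (148,20)-(174,305)? right (407,0)-(385,280)
A,B=ray0(K,T,(147,0),.085),ray0(K,T,(175,305),.085); print(np.degrees(np.arctan2(*(A-B)[[1,0]])))
A,B=ray0(K,T,(407,0),.085),ray0(K,T,(385,280),.085); print(np.degrees(np.arctan2(*(A-B)[[1,0]])))
E
```

```text
[0.58722198 0.25604759 0.08261314] [0.59964555 0.26184617 0.08481761]
0.003990230442288138 0.013116653293435088
pred end [0.53734632 0.25035098 0.085     ] 0.0008100599200414055
scene corner [[376.75766979 212.23450103]] tip [[381.23341987 215.9871937 ]]
side corner [[183.48352163 233.18725567]] tip [[178.59439624 230.55919306]]
98.15819264470392
99.06800102999388
```

```bash
python3 - <<'E'
from h import *
from plant import manip
u=np.array([np.cos(np.radians(98.1)),np.sin(np.radians(98.1)),0]); p0=np.array([.6062,-.2137,.0886])
manip.move_straight((p0+u*.1710).tolist(),velocity=.03)
manip.wait(.3); p=manip.read_position(); print(p,u@(p-[.6064,-.2139,.0893]),np.round(manip.read_contact_force(),2))
snap(manip,"scene","s16"); snap(manip,"side","d16"); print(manip.read_clock())
z=lambda i,x,y,w,h,f:cv2.resize(i[y:y+h,x:x+w],None,fx=f,fy=f,interpolation=cv2.INTER_CUBIC)
a,b=[cv2.imread(f"pics/{n}.png") for n in ("s16","d16")]
A=z(a,340,180,50,50,10);B=z(b,160,205,80,60,10)
n=np.array([u[1],-u[0],0]); e=np.array([.6008,.2602,.085])
for im,nm,x0,y0 in ((A,"s16",340,180),(B,"d16",160,205)):
    _,K,T=load(nm)
    # measured tip in this view
    tp=np.array((381.9,215.5) if nm=="s16" else (178.7,231.3)); t3=ray0(K,T,tp,.085)
    for off,col in ((-.005,(255,0,0)),(0,(0,0,255)),(.005,(0,255,0))):
        X=np.array([t3+u*off-n*.13,t3+u*off]); uv=((proj(K,T,X)-[x0,y0]+.5)*10-.5).round().astype(int)
        cv2.line(im,uv[0].tolist(),uv[1].tolist(),col,1)
cv2.imwrite("pics/c16.png",A); cv2.imwrite("pics/c17.png",B)
E
```

```text
[ 0.58296543 -0.0456847   0.08929131] 0.16983908269617057 [ 1.06 -6.23 10.3 ]
27.925
```

View pics/c16.png

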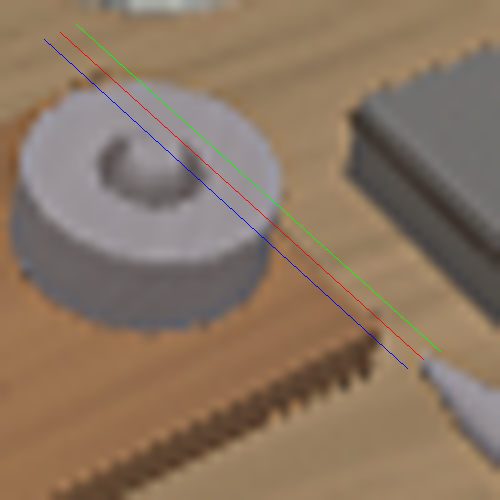

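View pics/c17.png

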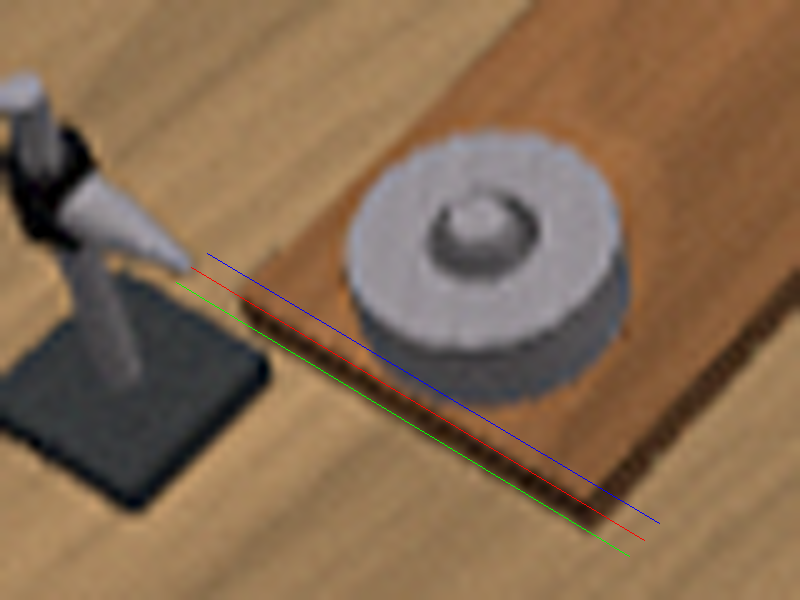

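```bash
python3 - <<'E'
from h import *
from plant import manip
manip.wait(.6); p=manip.read_position(); print(p,np.round(manip.read_contact_force(),2),manip.read_grip_width(),manip.read_clock())
manip.close_job()
E
```

```text
[ 0.58296757 -0.04571442  0.08928863] [ 1.06 -6.99 10.72] 0.027399394160136314 28.525
the job is handed in; nothing more can be done
```

I put the wide-bore ring on the plank's pin and let go of it. I then gripped the handle, slid the plank about 170 mm along the riser to the pointer, and handed the job in at 28.5 s while still holding it.

- **Final hold:** the arm was steady, with the gripper pressing down about 11 N and closed on the handle at 27 mm. About 7 N of sideways force remained along the slide direction.
- **Ring:** in the last pictures the pin shows above the ring, so it is seated.
- **Level:** the plank's outer corner measured at about its starting height 9 mm before the end. I did not measure it again after the last move, but the hand's height stayed the same.
- **Other things:** the narrow ring still lay on the mat, and nothing I could see suggested the bystanders had moved. I did not measure them.
- **Plank end against the pointer:** the checks differ by about 3 mm. The wrist-camera measurement puts the end about 1 mm past the tip. At the previous stop, the scene and side pictures together put it 3 mm further back than the wrist did, so I moved on 1.5 mm as a compromise. In the last pictures the scene view shows it level, and the side view shows it 1 to 2 mm past. All of these are inside the 6 mm tolerance.

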